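# Lock the microscope's tilting stage level

## Task

The sprung specimen stage stands tilted up for loading: press its plate down level until you feel it bear on its rubber rest, and while holding it down slide the orange-gripped bolt fully home under the orange keeper, so that the plate stays level by itself when you let go. If the bolt is sticking out at the start, draw it back first so that it clears the keeper. Do not bear down hard once the plate is on its rest, and leave the glass dish, the slide box and the stain bottle where they are.

Things in the scene. Friction and masses are not known exactly. Their poses are not given: they have to be found in the camera images.
- stage_base: White cast base of the tilting stage, fixed to the table, 250 x 225 mm and 30 mm high; origin at the centre of its underside on the table. Its x axis points from the hinge side to the plate's free edge, its y axis to the keeper's side, z up.
- plate_hinge (a point): Middle of the hinge axis, 105 mm towards -x of the base's origin, 64 mm above the table. Turns with the plate: y along the hinge (the base's y), x across the plate to its free edge, z out of its top face. The dark steel plate is 185 mm (x) by 140 mm (y), 8 mm thick, the axis at mid-thickness at one end; a slide under two clips covers x up to 110 mm, beyond it is the bolt.
- plate (a joint): Tilt of the plate in rad: 0 is level, positive is free edge up. A torsion spring holds it up at about 0.30 to 0.42 when left alone; at level it pushes back with about 5 to 9 N at the bolt grip. It springs up again at once if let go unlocked. Pressed on its rest it reads between -0.03 and 0.03, as the rest happens to be set.
- bolt (a joint): Slide of the bolt in m, along +y of the plate to the keeper: 0 drawn back to its stop, 0.025 fully home at its stop. Starts at 0 to 0.018, stays where left (friction 1.5 N). Up to 0.007 the tongue clears the keeper as the plate comes down; from 0.009 it would land on top of the keeper, unless the plate is already level.
- bolt_grip (a point): Point in the bolt's orange grip, a block 22 mm along x, 16 mm along y (pinch across y), 30 mm high; the point is 12 mm below its top, 18 mm above its foot on the steel carriage (34 x 60 mm, 8 mm thick) on the plate. Axes as the plate's; 155 mm along x and 34 mm along z from the hinge axis, y = -30 mm plus the slide. A guide round the tongue at y = +52 mm stands 13 mm over the plate's top.
- rest: Fixed bracket 155 mm from the hinge, below the bolt; origin 50 mm to +x of the base's origin, 30 mm above the table. It carries in one piece the firm rubber pad (24 x 100 mm) that stops the plate, and the keeper. That piece was set by hand: pad top 60 mm above the table, give or take 4 mm, which no reading shows: feel for it. 5 to 20 N on the pad is right; over 30 N is bearing down hard.
- dish: Glass specimen dish, an open bowl 130 mm across and 50 mm high, standing beside the stage; origin at the centre of its underside. Leave it alone.
- slide_box: Blue plastic box for slides, 100 x 75 mm and 30 mm high; origin at the centre of its underside. Leave it alone.
- stain: Small amber stain bottle, 36 mm across and 75 mm high, standing beyond the stage; origin at the centre of its underside. Leave it alone.
- keeper (a point): Mouth of the orange keeper as nominally set: 50 mm (+x), 76 mm (+y) from the base's origin, 72 mm above the table. Its jaw (26 mm in x, 32 in y, 14 thick) is over the tongue (14 mm wide, 6 thick, its end 98 mm to +y of bolt_grip and 22 mm below). With the plate on the pad the tongue passes 1.5 mm under the jaw; about 2 mm higher, its end hits the jaw's face and the bolt stops short.

How it is judged:
By the outcome, as a careful person would: the job done as asked, in the order asked, and still so for the second after the job is handed in, with the robot touching nothing.
It also fails if it takes over 51 s, if anything falls off the work surface, if the arm or the gripper's body presses on something with over 40 N, if the wrist force passes 120 N, or if a joint passes its speed limit or range.

## Robot

A 7-joint arm with a two-finger parallel gripper is mounted at the origin on the work surface. World frame = base frame: x ahead of the robot, y to its left, z up, the work surface at z = 0. Lengths are in m, angles in degrees, forces in N, time in s.
With the tool pointing down it reaches from about 0.35 to 0.9 m from the base axis. Payload 19.9 kg.
Tool frame: the origin (TCP) lies on the mounting face of the last link; the fingertips stand 199 mm ahead of it and the grasp point (between the pads) lies 180 mm ahead of it; z points along the fingers, y is the line along which they close (so a half turn about z gives the same grasp; the last joint's range is limited). The gripper opens to 94 mm and grips with 3 to 60 N. Pads are 16 mm wide; open, the fingers measure 119 mm over their backs; the gripper's body (75 mm by 177 mm) begins 78 mm behind the grasp point.
Start: joints at [-70.273, 23.915, -0.59, 92.452, 0.269, 63.638, -3.037], TCP at [0.235, 0.579, 0.405] pointing down, gripper open.
Joint ranges: [-161.28, 161.28], [-22.2, 115.67], [-73.04, 71.86], [3.21, 147.25], [-68.34, 248.33], [10.77, 114.83], [-161.83, 161.83]. Speed limits (degrees/s): [108.29, 108.29, 136.94, 136.94, 172.46, 172.46, 172.46].

## Interface

Orientations are given as a 3x3 rotation matrix whose columns are the frame's x, y, z axes.
In Python, from workcell import telemetry, viewer, r gives the robot as it stands.
- The arm moves only by the shell command python3 -m inch 'ROWS' [OPENING] [FORCE]. ROWS is a JSON object of lists of equal length, an entry for each row: "slide": the shift along the tool's x, y, z in m, a list of three; "rot": the turn, a rotation vector about the tool's x, y, z in rad, a list of three. In form: {"slide": [[dx, dy, dz], ...], "rot": [[rx, ry, rz], ...]}. A call has 1 to 10 rows; each row shifts and turns the commanded pose from where the row before left it, along the tool's axes as they then stand; what a row does not reach is not made up. A row lasts 1/8 s, in which the tool goes at most 62.5 mm and 10.7 degrees, less where a joint would pass 70% of its speed; a pose out of reach is approached as far as the arm can. A call is refused whole if a number of a shift passes 0.0625 or a number of a turn 0.188, either way. A call with a gripper value outside its range is refused whole. OPENING is the gripper command: -1 is fully open, 1 is shut, values between are in proportion, set as the call begins (- or left out, the last holds). The fingers move at their own pace and stop on an object; FORCE is the grip in N (left out, the last holds). Time passes only in rows, so rows that do not move let the fingers close. It gives the time, the measured TCP pose, the force, the opening and the grip force at its end, in the units of the state.
- telemetry.state(): the state, without advancing time (a new reading comes with each control period).
- viewer.snapshot(name): name is "scene" or "top" or "wrist"; returns the picture (400x640x3 uint8, red, green, blue); there is no depth.
- viewer.camera_params(name): a dict with "fx", "fy", "cx", "cy" (pixels), "R" (3x3) and "t" (3): a world point X has camera coordinates R X + t. Camera axes: x right, y down, z forward; pixel columns grow to the right and rows downward; lengths in m; the calibration is good to about 2 mm. The wrist camera is an equidistant fisheye: a pixel r from the principal point sees the ray r / f radians off the axis. A picture is of the moment at which its call begins: read the wrist's pose just before it. camera_params takes no time and is no camera call; for the wrist camera it gives the pose at the moment of the call.
- r.job_done(): hands the job in; it is judged then, once.
The state is a dict: "t": time; "joints": joint angles; "joint_velocities": joint speeds; "effort": joint torques, N m; "position": TCP position; "orientation": TCP orientation; "force": force on the tool from outside, world axes, zero at the start; "ft_torque": the same for the moment, N m; "finger_gap": finger opening in m; "grip_force": force on a finger pad.
Only numpy, scipy, OpenCV 4.12 (cv2) and the standard library are available. Lean on these libraries where they do the work, as an engineer would, in place of code of your own. Each camera call takes 0.05 s, during which the arm holds its last target. There are 200 camera calls.

## Working session

There is one attempt and no reset: what is moved stays moved. The work goes in short steps, Python scripts to look and compute and a shell command to move; the robot and the scene stay as the last step left them, time stands still between calls to the robot, and variables do not carry over. Pictures are saved under pics/ and viewed, at most 10 in all, crops included, and the job is handed in when it is done.

```bash
mkdir -p pics
python3 - <<'E'
from workcell import telemetry, viewer, r
import cv2, numpy as np
np.set_printoptions(precision=4,suppress=True)
s=telemetry.state()
for k in s: print(k,np.round(s[k],4).tolist())
a=[]
for n in("scene","top"):
    p=viewer.snapshot(n); cv2.imwrite(f"pics/{n}0.png",p[:,:,::-1]); c=viewer.camera_params(n); print(n,c); a.append(p)
E
```

```text
t 0.0
joints [-70.2748, 23.9478, -0.5897, 92.4842, 0.269, 63.6385, -3.0359]
joint_velocities [0.0015, -0.0904, -0.0006, -0.1505, -0.0868, 0.0006, 0.0296]
effort [-0.0003, -85.1237, 0.6377, -42.598, -0.049, 0.0189, 0.0001]
position [0.2351, 0.5789, 0.404]
orientation [[-0.9265, 0.3763, -0.0004], [0.3763, 0.9265, -0.0011], [-0.0001, -0.0012, -1.0]]
force [0.3187, -0.2672, -0.2989]
ft_torque [-0.0142, 0.0176, 0.1029]
grip_force 0.0
finger_gap 0.0941
scene {'fx': 434.81713718524355, 'fy': 434.81713718524355, 'cx': 320.1775511531951, 'cy': 198.3189413603465, 'R': array([[-0.3979,  0.9174, -0.0091],
       [ 0.7985,  0.3414, -0.4959],
       [-0.4518, -0.2046, -0.8683]]), 't': array([ 0.1805, -0.4427,  1.3034])}
top {'fx': 485.3619392002066, 'fy': 485.3619392002066, 'cx': 308.8613034905805, 'cy': 192.31830169338565, 'R': array([[ 0.0192, -0.9998,  0.0018],
       [-0.9834, -0.0192, -0.1805],
       [ 0.1805,  0.0017, -0.9836]]), 't': array([0.0393, 0.5866, 1.0433])}
```

View pics/scene0.png

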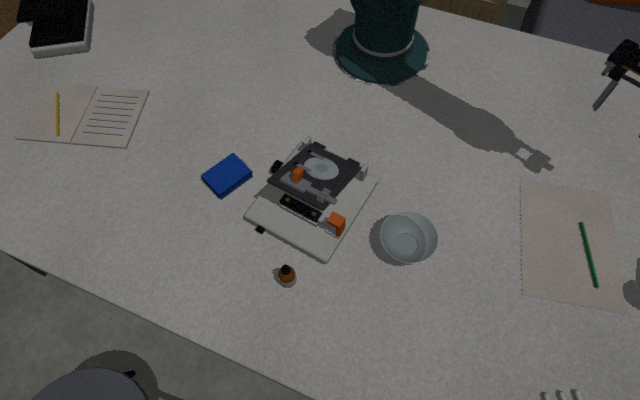

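View pics/top0.png

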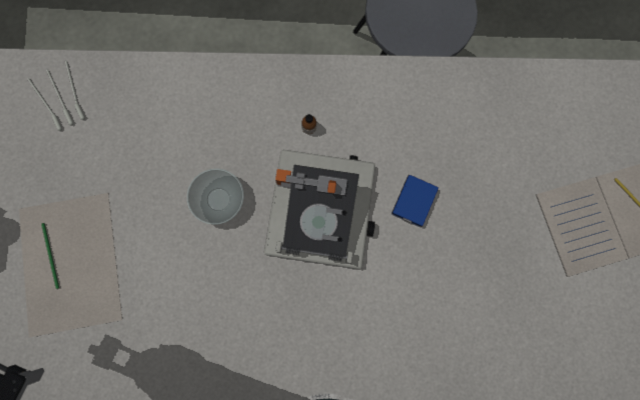

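The scene view shows the orange grip at about (297,174) and the keeper at (337,223). In the top view the grip is at (332,187) and the keeper at (283,177). The base spans about (268–375, 151–268) in the top view, with its +x pointing away from the robot and its +y to the left. Next I'll take precise measurements.

```bash
cat > h.py <<'E'
import cv2, numpy as np
from workcell import telemetry, viewer, r
np.set_printoptions(precision=4,suppress=True)
def ray(c,uv):
    d=np.array([(uv[0]-c['cx'])/c['fx'],(uv[1]-c['cy'])/c['fy'],1.]); R=np.array(c['R'])
    return -R.T@np.array(c['t']), R.T@d/np.linalg.norm(d)
def onz(c,uv,z):
    o,d=ray(c,uv); return o+d*(z-o[2])/d[2]
def tri(c1,u1,c2,u2):
    o1,d1=ray(c1,u1);o2,d2=ray(c2,u2)
    k=np.linalg.lstsq(np.c_[d1,-d2],o2-o1,rcond=None)[0]
    a,b=o1+k[0]*d1,o2+k[1]*d2
    return (a+b)/2,np.linalg.norm(a-b)
def orange(img,lo=8,hi=16,s=170,amin=15):
    h=cv2.cvtColor(img,cv2.COLOR_RGB2HSV); m=cv2.inRange(h,(3,s,90),(hi,255,255))
    n,l,st,ce=cv2.connectedComponentsWithStats(m)
    return [(ce[i],st[i]) for i in range(1,n) if st[i][4]>=amin],m
E
python3 - <<'E'
from h import *
I={n:cv2.imread(f"pics/{n}0.png")[:,:,::-1].copy() for n in("scene","top")}
C={n:viewer.camera_params(n) for n in I}
for n in I:
    for c,s in orange(I[n])[0]: print(n,c,s)
a=cv2.resize(I["top"][140:280,255:390],None,fx=4,fy=4,interpolation=cv2.INTER_CUBIC)
b=cv2.resize(I["scene"][130:265,235:385],None,fx=4,fy=4,interpolation=cv2.INTER_CUBIC)
cv2.imwrite("pics/ta.png",a[:,:,::-1]);cv2.imwrite("pics/sb.png",b[:,:,::-1])
E
```

```text
scene [296.36 173.95] [292 167  11  16 100]
scene [335.9744 219.2949] [327 212  18  15 156]
top [281.5158 174.9579] [277 170  13  11  95]
top [331.5873 186.6667] [329 182   7  11  63]
```

View pics/ta.png

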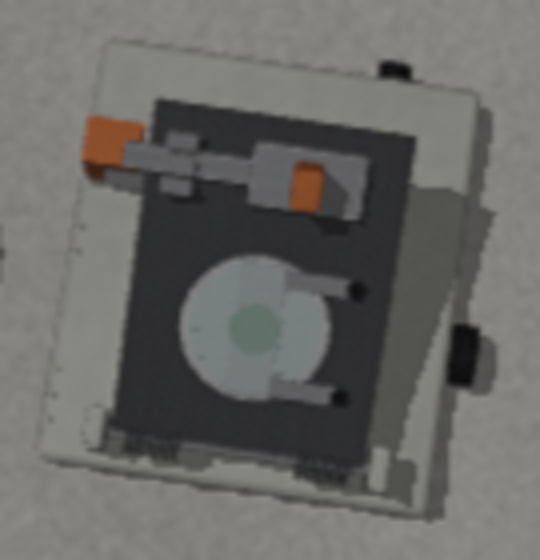

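View pics/sb.png

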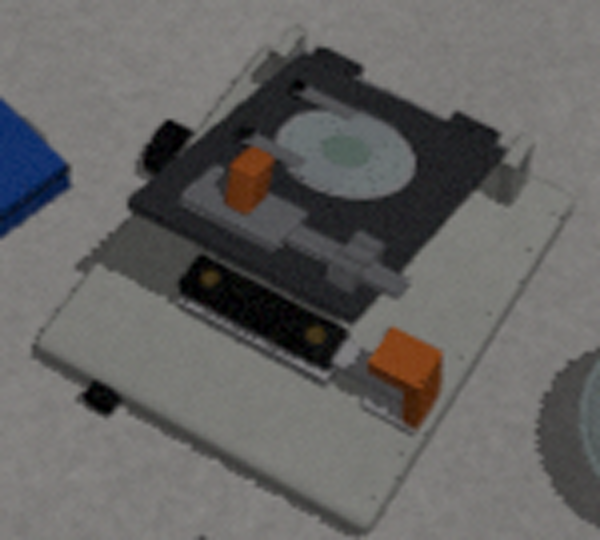

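The crops show the base's top corners: top view TL (107,42), TR (478,95), BL (42,455); scene view bottom (370,528), right (573,205), left (38,345). The grip's top face is at (308,187) and (252,162). The tongue end is at (127,153) and (402,287), short of the keeper.

Run:
```python
from h import *
C={n:viewer.camera_params(n) for n in("scene","top")}
T=lambda u,v:(255+(u-1.5)/4,140+(v-1.5)/4)
S=lambda u,v:(235+(u-1.5)/4,130+(v-1.5)/4)
t=lambda a:onz(C["top"],T(*a),.03)
s=lambda a:onz(C["scene"],S(*a),.03)
TL,TR,BL,BR=t((107,42)),t((478,95)),t((42,455)),t((424,508))
print("top",TL,TR,BL,BR,np.linalg.norm(TL-TR),np.linalg.norm(TL-BL),np.linalg.norm(TR-BR))
sb,sr,sl=s((370,528)),s((573,205)),s((38,345))
print("scene +x+y",sb,"-x+y",sr,"+x-y",sl,np.linalg.norm(sb-sr),np.linalg.norm(sb-sl))
for nm,P in(("top",[TL,TR,BL]),("scn",[sb,sl,sr])):
    ex=P[0]-P[2]; ey=P[0]-P[1]; print(nm,"center",(P[1]+P[2])/2,"yaw",np.degrees([np.arctan2(ex[1],ex[0]),np.arctan2(-ey[0],ey[1])]))
def tr(a,b): return tri(C["top"],T(*a),C["scene"],S(*b))
yaw=[]
o=((TR+BL)/2+(sl+sr)/2)/2; 
ex=(TL-BL)+(sb-sr); ey=(TL-TR)+(sb-sl)
th=np.arctan2(ex[1]-ey[0],ex[0]+ey[1]); print("base",o,np.degrees(th))
R=np.array([[np.cos(th),-np.sin(th),0],[np.sin(th),np.cos(th),0],[0,0,1]])
o[2]=0
for nm,a,b in(("griptop",(307,187),(252,162)),("tongue",(127,153),(402,285)),("keepertop",(114,142),(407,357)),("plate+x+y",(158,100),(353,320)),("plate+x-y",(415,137),(132,200))):
    p,e=tr(a,b); print(nm,p,"err",e,"in base",R.T@(p-o))
```

```text
top [0.6894 0.117  0.03  ] [ 0.6617 -0.1004  0.03  ] [0.4481 0.1466 0.03  ] [ 0.4226 -0.0688  0.03  ] 0.21915696438674742 0.24308832738320768 0.24108782579323546
scene +x+y [0.6929 0.1205 0.03  ] -x+y [0.4559 0.1518 0.03  ] +x-y [ 0.6653 -0.0979  0.03  ] 0.2390562928145157 0.22010234694711145
top center [0.5549 0.0231 0.03  ] yaw [-6.9894 -7.2594]
scn center [0.5606 0.0269 0.03  ] yaw [-7.5279 -7.1967]
base [0.5577 0.025  0.03  ] -7.242865890818758
griptop [0.5791 0.0049 0.161 ] err 0.0003487823106854324 in base [ 0.0237 -0.0172  0.161 ]
tongue [0.6011 0.0986 0.1324] err 0.0005087960321597686 in base [0.0337 0.0785 0.1324]
keepertop [0.6168 0.1086 0.0868] err 0.0012873886523546592 in base [0.048  0.0903 0.0868]
plate+x+y [0.63   0.0833 0.1325] err 0.001025497062377022 in base [0.0643 0.0669 0.1325]
plate+x-y [ 0.6116 -0.0521  0.1361] err 0.0015472298076005435 in base [ 0.0632 -0.0697  0.1361]
```

The bolt sticks out about 11–13 mm, so it must be drawn back first. The plate tilt is about 0.357 rad: the grip radius measures 0.161 against an expected 0.162, which agrees. Next I'll plan the tool alignment with the tilted plate.

```bash
cat > plan.py <<'E'
from h import *
import sys
from scipy.spatial.transform import Rotation as Ro
O=np.array([.5577,.025,0]); YAW=np.radians(-7.24)
B=Ro.from_euler('z',YAW).as_matrix()
def pose(th,s,up):  # grasp point 'up' above bolt_grip along plate z
    P=Ro.from_euler('y',-th).as_matrix()
    g=np.array([-.105,0,.064])+P@np.array([.155,-.03+s,.034+up])
    Rt=B@P@np.diag([-1.,1.,-1.])
    return O+B@g-.18*Rt[:,2],Rt
def delta(th,s,up):
    p,Rt=pose(th,s,up); st=telemetry.state(); Rc=np.array(st['orientation'])
    print("t",st['t'],"target",p,"rot",Ro.from_matrix(Rc.T@Rt).as_rotvec(),"slide now",Rc.T@(p-st['position']),"slide in target axes",Rt.T@(p-st['position']))
    print("F plate axes(x,y,z)",(Rt@np.diag([-1.,1.,-1.])).T@st['force'],"gap",st['finger_gap'],"grip",st['grip_force'])
if __name__=="__main__": delta(*map(float,sys.argv[1:]))
E
python3 plan.py .357 .012 .06
```

```text
t 0.1 target [0.5003 0.0141 0.3749] rot [-0.0474 -0.3551 -0.2565] slide now [-0.4582 -0.4235  0.0297] slide in target axes [-0.303  -0.5269  0.1442]
F plate axes(x,y,z) [ 0.1095 -0.1015  0.0933] gap 0.09376206051724441 grip 0.0
```

```bash
python3 -m inch '{"slide":[[-0.03,-0.028,0],[-0.03,-0.028,0],[-0.03,-0.028,0],[-0.03,-0.028,0],[-0.03,-0.028,0],[-0.03,-0.028,0],[-0.03,-0.028,0],[-0.03,-0.028,0],[-0.03,-0.028,0],[-0.03,-0.028,0]],"rot":[[0,0,0],[0,0,0],[0,0,0],[0,0,0],[0,0,0],[0,0,0],[0,0,0],[0,0,0],[0,0,0],[0,0,0]]}' 0.23 40; python3 plan.py .357 .012 .06
```

```text
t: 1.35
position: [0.4081, 0.2054, 0.4046]
orientation: [[-0.927, 0.376, -0.0], [0.376, 0.927, -0.0], [0.0, -0.0, -1.0]]
force: [1.3, -0.3, -0.1]
finger_gap: 0.0362
grip_force: 0.0
t 1.35 target [0.5003 0.0141 0.3749] rot [-0.0465 -0.3551 -0.2566] slide now [-0.1575 -0.1425  0.0297] slide in target axes [-0.098  -0.1781  0.0682]
F plate axes(x,y,z) [ 1.2067 -0.1249 -0.5357] gap 0.0361882124986226 grip 0.0
```

```bash
python3 -m inch '{"slide":[[-0.0315,-0.0285,0.002],[-0.0315,-0.0285,0.002],[-0.0315,-0.0285,0.002],[-0.0315,-0.0285,0.002],[-0.0315,-0.0285,0.002],[0,0,0],[0,0,0],[0,0,0],[0,0,0],[0,0,0]],"rot":[[0,0,0],[0,0,0],[0,0,0],[0,0,0],[0,0,0],[-0.0116,-0.0888,-0.0642],[-0.0116,-0.0888,-0.0642],[-0.0116,-0.0888,-0.0642],[-0.0116,-0.0888,-0.0642],[0,0,0]]}'; python3 plan.py .357 .012 .06
python3 - <<'E'
from h import *
c=viewer.camera_params("wrist");p=viewer.snapshot("wrist");cv2.imwrite("pics/w1.png",p[:,:,::-1]);print(c)
E
```

```text
t: 2.6
position: [0.4997, 0.0155, 0.3946]
orientation: [[-0.93, 0.126, 0.346], [0.118, 0.992, -0.044], [-0.349, 0.0, -0.937]]
force: [-0.5, 0.5, -0.0]
finger_gap: 0.036
grip_force: 0.0
t 2.6 target [0.5003 0.0141 0.3749] rot [ 0.0002 -0.0005 -0.    ] slide now [ 0.0061 -0.0012  0.0187] slide in target axes [ 0.0061 -0.0012  0.0187]
F plate axes(x,y,z) [-0.5298  0.4146  0.1557] gap 0.03602004062698431 grip 0.0
{'fx': 309.70691628693146, 'fy': 309.70691628693146, 'cx': 322.05137966576, 'cy': 196.6147628784892, 'R': array([[ 0.1267,  0.9919, -0.0007],
       [ 0.8108, -0.1032,  0.5761],
       [ 0.5714, -0.0736, -0.8174]]), 't': array([-0.079 , -0.555 ,  0.0381])}
```

View pics/w1.png

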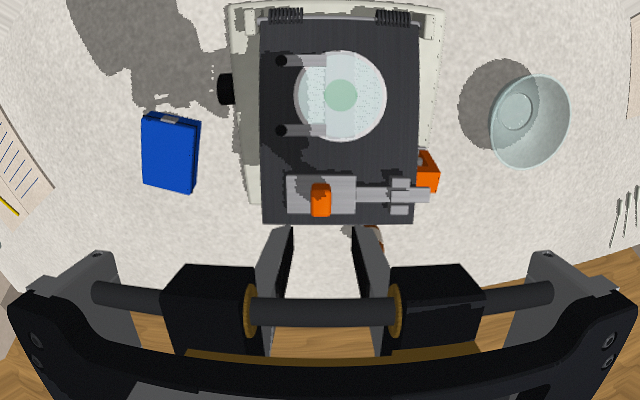

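The grip block is at (321,200), midway between the fingers (inner faces at 292 and 352), so y is aligned. I'll check its ray against the stereo estimate.

Run:
```python
from plan import *
c=viewer.camera_params("wrist"); R=c['R'];t=c['t']
img=cv2.imread("pics/w1.png")[:,:,::-1].copy()
for ce,st in orange(img,amin=60)[0]: print(ce,st)
def fproj(X):
    v=R@X+t; th=np.arctan2(np.hypot(v[0],v[1]),v[2]); u=v[:2]/np.hypot(v[0],v[1])*th*c['fx']; return u+[c['cx'],c['cy']]
for s in(.01,.012,.014):
  for z in(.016,.046):
    P=Ro.from_euler('y',-.357).as_matrix()
    print(s,z,[fproj(O+B@(np.array([-.105,0,.064])+P@np.array([x,-.03+s,z]))) for x in(.144,.155,.166)])
```

```text
[427.5585 173.1535] [416 150  25  43 632]
[320.4782 200.0171] [311 183  20  34 642]
0.01 0.016 [array([317.7866, 183.8384]), array([317.849 , 196.3506]), array([317.9146, 208.605 ])]
0.01 0.046 [array([317.2105, 192.2755]), array([317.2912, 206.225 ]), array([317.376 , 219.8139])]
0.012 0.016 [array([320.1374, 183.8347]), array([320.1765, 196.3477]), array([320.2168, 208.6029])]
0.012 0.046 [array([319.8537, 192.2719]), array([319.9027, 206.2225]), array([319.9533, 219.8125])]
0.014 0.016 [array([322.4884, 183.8315]), array([322.5043, 196.3448]), array([322.5194, 208.6003])]
0.014 0.046 [array([322.4973, 192.2685]), array([322.5146, 206.2196]), array([322.5309, 219.8099])]
```

```bash
python3 -m inch '{"slide":[[0.003,-0.0005,0.01],[0.003,0,0.012],[0,0,0.012],[0,0,0.012],[0,0,0.012],[0,0,0.008],[0,0,0.005],[0,0,0.003],[0,0,0]],"rot":[[0,0,0],[0,0,0],[0,0,0],[0,0,0],[0,0,0],[0,0,0],[0,0,0],[0,0,0],[0,0,0]]}'; python3 plan.py .357 .0125 .002
python3 - <<'E'
from h import *
p=viewer.snapshot("wrist");cv2.imwrite("pics/w2.png",cv2.resize(p[120:320,200:440],None,fx=3,fy=3)[:,:,::-1])
E
```

```text
t: 3.78
position: [0.5201, 0.0124, 0.3233]
orientation: [[-0.929, 0.126, 0.347], [0.118, 0.992, -0.044], [-0.35, -0.0, -0.937]]
force: [0.3, -0.4, -0.3]
finger_gap: 0.0357
grip_force: 0.0
t 3.775 target [0.5205 0.0121 0.3205] rot [0.     0.0002 0.0001] slide now [ 0.0005 -0.0003  0.0027] slide in target axes [ 0.0005 -0.0003  0.0027]
F plate axes(x,y,z) [ 0.2583 -0.3078 -0.4146] gap 0.035719869203584366 grip 0.0
```

View pics/w2.png

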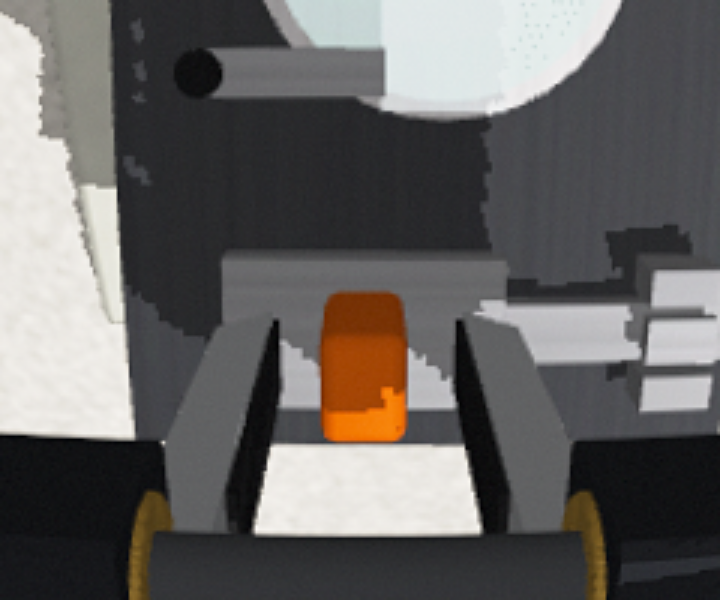

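The fingers straddle the orange grip: block centred at x=363 in the crop, fingertips at 278 and 457. They sit over the carriage. I'll grip.

```bash
python3 -m inch '{"slide":[[0,0,0.0015],[0,0,0],[0,0,0],[0,0,0],[0,0,0],[0,0,0]],"rot":[[0,0,0],[0,0,0],[0,0,0],[0,0,0],[0,0,0],[0,0,0]]}' 1 40; python3 plan.py .357 .0125 .002
```

```text
t: 4.58
position: [0.5206, 0.0123, 0.3219]
orientation: [[-0.929, 0.126, 0.347], [0.118, 0.992, -0.044], [-0.35, -0.0, -0.937]]
force: [-0.5, -1.2, 0.3]
finger_gap: 0.0157
grip_force: 40.0
t 4.575 target [0.5205 0.0121 0.3205] rot [-0.      0.0003  0.0001] slide now [ 0.0006 -0.0002  0.0012] slide in target axes [ 0.0006 -0.0002  0.0012]
F plate axes(x,y,z) [-0.1841 -1.2291  0.4158] gap 0.015684375333934183 grip 39.99525547027588
```

Gripped. Now I'll draw the bolt back (tool −y) in small steps.

```bash
python3 -m inch '{"slide":[[0,-0.002,0],[0,-0.002,0],[0,-0.002,0],[0,-0.002,0],[0,-0.001,0],[0,0,0]],"rot":[[0,0,0],[0,0,0],[0,0,0],[0,0,0],[0,0,0],[0,0,0]]}'; python3 plan.py .357 .0035 .002
```

```text
t: 5.32
position: [0.5195, 0.0032, 0.3218]
orientation: [[-0.929, 0.126, 0.347], [0.118, 0.992, -0.044], [-0.35, -0.0, -0.937]]
force: [-0.6, 0.2, -0.2]
finger_gap: 0.016
grip_force: 40.0
t 5.325 target [0.5194 0.0032 0.3205] rot [-0.0002  0.0002 -0.0001] slide now [ 0.0005 -0.0001  0.0012] slide in target axes [ 0.0005 -0.0001  0.0012]
F plate axes(x,y,z) [-0.6801  0.0783  0.0619] gap 0.016004977558493474 grip 39.995171427726746
```

```bash
python3 -m inch '{"slide":[[0,-0.001,0],[0,-0.001,0],[0,0,0]],"rot":[[0,0,0],[0,0,0],[0,0,0]]}'; python3 plan.py .357 .0015 .002;  python3 -m inch '{"slide":[[0,-0.001,0],[0,0,0]],"rot":[[0,0,0],[0,0,0]]}'; python3 plan.py .357 .0005 .002
```

```text
t: 5.7
position: [0.5192, 0.0013, 0.3218]
orientation: [[-0.929, 0.126, 0.347], [0.118, 0.992, -0.044], [-0.35, -0.0, -0.937]]
force: [-0.0, 1.7, 0.3]
finger_gap: 0.0155
grip_force: 40.0
t 5.7 target [0.5191 0.0012 0.3205] rot [-0.0001  0.0002  0.    ] slide now [ 0.0005 -0.0002  0.0012] slide in target axes [ 0.0005 -0.0002  0.0012]
F plate axes(x,y,z) [-0.1033  1.6414  0.3391] gap 0.015503238380619047 grip 39.99542713165283
t: 5.95
position: [0.5191, 0.0003, 0.3218]
orientation: [[-0.929, 0.126, 0.347], [0.118, 0.992, -0.044], [-0.35, -0.0, -0.937]]
force: [-0.3, 1.7, 0.7]
finger_gap: 0.0161
grip_force: 40.0
t 5.95 target [0.519  0.0002 0.3205] rot [-0.0001  0.0002  0.    ] slide now [ 0.0005 -0.0002  0.0012] slide in target axes [ 0.0005 -0.0002  0.0012]
F plate axes(x,y,z) [-0.2737  1.6219  0.8622] gap 0.016109632134217757 grip 39.99549865722656
```

The bolt is drawn back near its stop. Now I'll swing the plate down along its arc.

```bash
python3 -m inch '{"slide":[[-0.00644,0,0.00475],[-0.00644,0,0.00475],[-0.00644,0,0.00475],[-0.00644,0,0.00475],[-0.00644,0,0.00475],[0,0,0]],"rot":[[0,0.03,0],[0,0.03,0],[0,0.03,0],[0,0.03,0],[0,0.03,0],[0,0,0]]}'; python3 plan.py .207 .0005 .0032
```

```text
t: 6.7
position: [0.5569, -0.0044, 0.308]
orientation: [[-0.971, 0.126, 0.203], [0.123, 0.992, -0.026], [-0.204, -0.0, -0.979]]
force: [0.5, -0.2, 0.8]
finger_gap: 0.0154
grip_force: 40.0
t 6.7 target [ 0.556  -0.0045  0.3084] rot [-0.0004 -0.0012  0.0001] slide now [ 0.0007 -0.0002 -0.0006] slide in target axes [ 0.0007 -0.0002 -0.0006]
F plate axes(x,y,z) [ 0.6388 -0.165   0.675 ] gap 0.015388183257954062 grip 39.99580800533295
```

```bash
python3 -m inch '{"slide":[[-0.00644,0,0.00475],[-0.00644,0,0.00475],[-0.00644,0,0.00475],[0,0,0]],"rot":[[0,0.03,0],[0,0.03,0],[0,0.03,0],[0,0,0]]}'; python3 plan.py .117 .0005 .0032
python3 - <<'E'
from h import *
p=viewer.snapshot("wrist");q=viewer.snapshot("scene")
a=np.zeros((400,800,3),np.uint8)
a[:,:400]=cv2.resize(p[120:320,220:420],(400,400));a[:,400:]=cv2.resize(q[130:250,240:360],(400,400))
cv2.imwrite("pics/m3.png",a[:,:,::-1])
E
```

```text
t: 7.2
position: [0.5782, -0.0071, 0.2974]
orientation: [[-0.985, 0.126, 0.115], [0.125, 0.992, -0.015], [-0.115, -0.0, -0.993]]
force: [-3.8, 0.2, 1.6]
finger_gap: 0.0155
grip_force: 40.0
t 7.2 target [ 0.5774 -0.0072  0.2978] rot [-0.0002 -0.0013  0.    ] slide now [ 0.0008 -0.0003 -0.0005] slide in target axes [ 0.0008 -0.0003 -0.0005]
F plate axes(x,y,z) [-3.5647 -0.3071  2.0386] gap 0.015532351900392509 grip 39.99657869338989
```

View pics/m3.png

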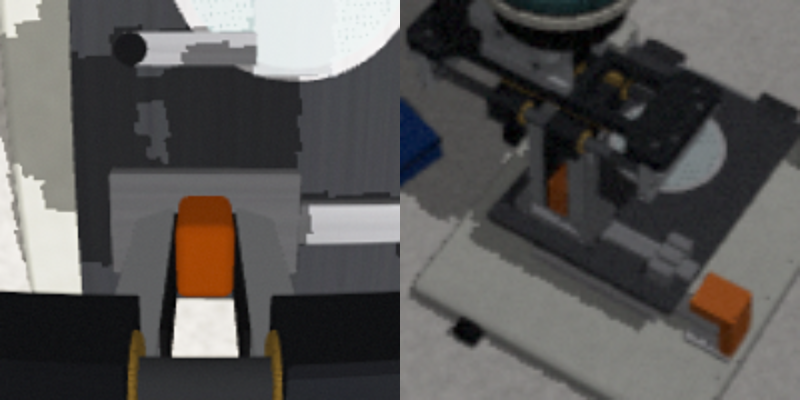

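The plate follows and the grip is held: orange block at (205,245) between the fingers, carriage flush below them. I'll add the hinge-moment reading and continue.

```bash
cat >> plan.py <<'E'
    st=telemetry.state(); H=O+B@np.array([-.105,0,.064]); ey=B[:,1]
    Rc=np.array(st['orientation']); th=np.arctan2(Rc.T[2]@B[:,0],-Rc[2,2])
    F=np.array(st['force']);M=np.array(st['ft_torque'])
    for nm,a in(("tcp",st['position']),("grasp",st['position']+.18*Rc[:,2])):
        print("equiv up force at grip, torque about",nm,-(np.cross(a-H,F)+M)@ey/.155)
    g=B.T@(st['position']+.18*Rc[:,2]-O); print("tool tilt",th,"grasp in base",g, "torque y",M@ey)
E
python3 plan.py .117 .0005 .0032
python3 -m inch '{"slide":[[-0.0038,0,0.00315],[-0.0040,0,0.00315],[0,0,0]],"rot":[[0,0.02,0],[0,0.02,0],[0,0,0]]}'; python3 plan.py .077 .0005 .0032
```

```text
t: 7.68
position: [0.5868, -0.0081, 0.2925]
orientation: [[-0.989, 0.126, 0.077], [0.126, 0.992, -0.01], [-0.077, -0.0, -0.997]]
force: [2.5, -2.1, 3.4]
finger_gap: 0.0158
grip_force: 40.0  File "plan.py", line 16
    st=telemetry.state(); H=O+B@np.array([-.105,0,.064]); ey=B[:,1]
IndentationError: unexpected indent
  File "plan.py", line 16
    st=telemetry.state(); H=O+B@np.array([-.105,0,.064]); ey=B[:,1]
IndentationError: unexpected indent
```

```bash
sed -i 's/^if __name__.*/if __name__=="__main__":\n    delta(*map(float,sys.argv[1:]))/' plan.py; python3 plan.py .077 .0005 .0032
```

```text
t 7.675 target [ 0.5866 -0.0084  0.2925] rot [-0.      0.0005  0.0001] slide now [ 0.0002 -0.0003 -0.    ] slide in target axes [ 0.0002 -0.0003 -0.    ]
F plate axes(x,y,z) [ 3.0337 -1.7183  3.1836] gap 0.01579259504339761 grip 39.99680757522583
equiv up force at grip, torque about tcp 3.1455496932030695
equiv up force at grip, torque about grasp 6.670461475713535
tool tilt 0.07752448123165608 grasp in base [ 0.047  -0.0292  0.113 ] torque y -0.6523507486319173
```

```bash
python3 -m inch '{"slide":[[-0.0045,0,0.00315],[-0.0043,0,0.00315],[0,0,0],[0,0,0]],"rot":[[0,0.02,0],[0,0.02,0],[0,0,0],[0,0,0]]}'; python3 plan.py .037 .0005 .0032
```

```text
t: 8.18
position: [0.5955, -0.0092, 0.2871]
orientation: [[-0.991, 0.126, 0.038], [0.126, 0.992, -0.005], [-0.038, 0.0, -0.999]]
force: [4.3, -1.1, 4.7]
finger_gap: 0.0161
grip_force: 40.0
t 8.175 target [ 0.5955 -0.0095  0.2868] rot [0.     0.0015 0.0001] slide now [-0.0001 -0.0003  0.0003] slide in target axes [-0.0001 -0.0003  0.0003]
F plate axes(x,y,z) [ 4.5278 -0.5297  4.5294] gap 0.016098725515278165 grip 39.99699532985687
equiv up force at grip, torque about tcp 4.323875739259467
equiv up force at grip, torque about grasp 9.589824252166672
tool tilt 0.03850080523973819 grasp in base [ 0.0487 -0.0292  0.1072] torque y -0.9531249863192494
```

```bash
P(){ python3 plan.py $1 .0005 .0032 | grep -E "F plate|tcp|tilt"; }
python3 -m inch '{"slide":[[-0.0014,0,0.0008],[0,0,0],[0,0,0]],"rot":[[0,0.005,0],[0,0,0],[0,0,0]]}' >/dev/null; P .032
python3 -m inch '{"slide":[[-0.0013,0,0.0008],[0,0,0],[0,0,0]],"rot":[[0,0.005,0],[0,0,0],[0,0,0]]}'>/dev/null; P .027
python3 -m inch '{"slide":[[-0.0011,0,0.0008],[0,0,0],[0,0,0]],"rot":[[0,0.005,0],[0,0,0],[0,0,0]]}'>/dev/null; P .022
```

```text
F plate axes(x,y,z) [ 1.6797 -0.8004  5.4427] gap 0.015559417888581003 grip 39.99759614467621
equiv up force at grip, torque about tcp 7.10500320488387
tool tilt 0.032788573032279805 grasp in base [ 0.049  -0.0292  0.1064] torque y -0.6221368799225693
F plate axes(x,y,z) [ 1.4428 -0.1195  4.3439] gap 0.015858111858920398 grip 39.99753534793854
equiv up force at grip, torque about tcp 5.115329233237348
tool tilt 0.027219643400892682 grasp in base [ 0.0492 -0.0292  0.1055] torque y -0.43194454070193605
F plate axes(x,y,z) [-0.0551 -0.9245  5.1896] gap 0.015920893616519678 grip 39.99758541584015
equiv up force at grip, torque about tcp 7.720807764237113
tool tilt 0.022124202300897747 grasp in base [ 0.0495 -0.0292  0.1046] torque y -0.3788561452413714
```

```bash
P(){ python3 plan.py $1 .0005 .0032 | grep -E "F plate|tcp|tilt"; }
python3 -m inch '{"slide":[[-0.0011,0,0.0008],[0,0,0],[0,0,0]],"rot":[[0,0.005,0],[0,0,0],[0,0,0]]}' >/dev/null; P .017
python3 -m inch '{"slide":[[-0.0011,0,0.0008],[0,0,0],[0,0,0]],"rot":[[0,0.005,0],[0,0,0],[0,0,0]]}'>/dev/null; P .012
```

```text
F plate axes(x,y,z) [ 0.1189 -1.2573  4.1038] gap 0.0157935696364138 grip 39.997445940971375
equiv up force at grip, torque about tcp 6.173251379117519
tool tilt 0.017070950586157874 grasp in base [ 0.0497 -0.0292  0.1038] torque y -0.3452403340433988
F plate axes(x,y,z) [ 0.4779 -0.7548  4.057 ] gap 0.01526533430396486 grip 39.997631907463074
equiv up force at grip, torque about tcp 5.151628351306999
tool tilt 0.012001230931010716 grasp in base [ 0.0499 -0.0292  0.103 ] torque y -0.27200906139489106
```

```bash
P(){ python3 plan.py $1 .0005 .0032 | grep -E "F plate|tcp|tilt"; }
python3 -m inch '{"slide":[[-0.0011,0,0.0008],[0,0,0],[0,0,0]],"rot":[[0,0.005,0],[0,0,0],[0,0,0]]}'>/dev/null; P .007
```

```text
F plate axes(x,y,z) [0.0815 0.1702 5.0724] gap 0.015749296578950533 grip 39.997567534446716
equiv up force at grip, torque about tcp 6.667135472389346
tool tilt 0.006926094077546049 grasp in base [ 0.0501 -0.0292  0.1022] torque y -0.2631011125956195
```

```bash
P(){ python3 plan.py $1 .0005 .0032 | grep -E "F plate|tcp|tilt"; }
python3 -m inch '{"slide":[[-0.0011,0,0.0008],[0,0,0],[0,0,0]],"rot":[[0,0.005,0],[0,0,0],[0,0,0]]}'>/dev/null; P .002
```

```text
F plate axes(x,y,z) [ 1.2212 -0.5847  4.9367] gap 0.015568527705903161 grip 39.99765157699585
equiv up force at grip, torque about tcp 4.592090786984325
tool tilt 0.0019723404192284136 grasp in base [ 0.0503 -0.0292  0.1014] torque y -0.20984049737142174
```

```bash
P(){ python3 plan.py $1 .0005 .0032 | grep -E "F plate|tcp|tilt"; }
python3 -m inch '{"slide":[[-0.0011,0,0.0008],[0,0,0],[0,0,0]],"rot":[[0,0.005,0],[0,0,0],[0,0,0]]}'>/dev/null; P -.003
```

```text
F plate axes(x,y,z) [ 0.3748 -1.6946  4.9129] gap 0.01578055248657946 grip 39.997660517692566
equiv up force at grip, torque about tcp 5.465166370107347
tool tilt -0.0031584028960813327 grasp in base [ 0.0504 -0.0292  0.1006] torque y -0.16519474906063336
```

```bash
P(){ python3 plan.py $1 .0005 .0032 | grep -E "F plate|tcp|tilt"; }
python3 -m inch '{"slide":[[-0.0011,0,0.0008],[0,0,0],[0,0,0]],"rot":[[0,0.005,0],[0,0,0],[0,0,0]]}'>/dev/null; P -.008
```

```text
F plate axes(x,y,z) [-0.4249 -1.1748  5.2138] gap 0.01593614166918227 grip 39.99775528907776
equiv up force at grip, torque about tcp 6.502338296657834
tool tilt -0.00819961736948111 grasp in base [ 0.0506 -0.0293  0.0998] torque y -0.10556032912192277
```

```bash
P(){ python3 plan.py $1 .0005 .0032 | grep -E "F plate|tcp|tilt"; }
python3 -m inch '{"slide":[[-0.0011,0,0.0008],[0,0,0],[0,0,0]],"rot":[[0,0.005,0],[0,0,0],[0,0,0]]}'>/dev/null; P -.013
```

```text
F plate axes(x,y,z) [-0.0568 -0.3216  5.5261] gap 0.01593031012529715 grip 39.997753500938416
equiv up force at grip, torque about tcp 6.3213801686811735
tool tilt -0.013226710481308527 grasp in base [ 0.0508 -0.0292  0.099 ] torque y -0.10881011507094485
```

```bash
P(){ python3 plan.py $1 .0005 .0032 | grep -E "F plate|tcp|tilt"; }
python3 -m inch '{"slide":[[-0.0011,0,0.0008],[0,0,0],[0,0,0]],"rot":[[0,0.005,0],[0,0,0],[0,0,0]]}'>/dev/null; P -.018
```

```text
F plate axes(x,y,z) [ 0.3138 -0.5982  4.8257] gap 0.015729022931000675 grip 39.997785687446594
equiv up force at grip, torque about tcp 4.939173824039394
tool tilt -0.018241516720819233 grasp in base [ 0.051  -0.0292  0.0982] torque y -0.08380122350431715
```

```bash
P(){ python3 plan.py $1 .0005 .0032 | grep -E "F plate|tcp|tilt"; }
python3 -m inch '{"slide":[[-0.0008,0,0.0006],[0,0,0],[0,0,0]],"rot":[[0,0.0035,0],[0,0,0],[0,0,0]]}'>/dev/null; P -.0215
```

```text
F plate axes(x,y,z) [-0.384  -0.5485  4.8706] gap 0.015703417828684743 grip 39.99798595905304
equiv up force at grip, torque about tcp 5.359510794596953
tool tilt -0.021837674626686194 grasp in base [ 0.0511 -0.0292  0.0976] torque y 0.009518814318436323
```

```bash
P(){ python3 plan.py $1 .0005 .0032 | grep -E "F plate|tcp|tilt"; }
python3 -m inch '{"slide":[[-0.0008,0,0.0006],[0,0,0],[0,0,0]],"rot":[[0,0.0035,0],[0,0,0],[0,0,0]]}'>/dev/null; P -.025
```

```text
F plate axes(x,y,z) [-0.2154 -0.9135  6.3044] gap 0.015838269812909127 grip 39.99797523021698
equiv up force at grip, torque about tcp 5.983870492277031
tool tilt -0.025409808161115526 grasp in base [ 0.0512 -0.0292  0.097 ] torque y 0.099184601168132
```

```bash
P(){ python3 plan.py $1 .0005 .0032 | grep -E "F plate|tcp|tilt"; }
python3 -m inch '{"slide":[[-0.0008,0,0.0006],[0,0,0],[0,0,0]],"rot":[[0,0.0035,0],[0,0,0],[0,0,0]]}'>/dev/null; P -.0285
```

```text
F plate axes(x,y,z) [-0.8983 -0.8051  6.6909] gap 0.015529729634447516 grip 39.99801278114319
equiv up force at grip, torque about tcp 7.194767643064435
tool tilt -0.028931558655349215 grasp in base [ 0.0514 -0.0292  0.0964] torque y 0.11979005393120266
```

The force is beginning to rise. From here I'll press straight down in small steps.

```bash
P(){ python3 plan.py $1 .0005 .0032 | grep -E "F plate|tcp|tilt"; }
python3 -m inch '{"slide":[[0,0,0.0006],[0,0,0],[0,0,0]],"rot":[[0,0,0],[0,0,0],[0,0,0]]}'>/dev/null; P -.0285
```

```text
F plate axes(x,y,z) [-0.1001 -0.9712  6.1616] gap 0.01575043495718718 grip 39.9981951713562
equiv up force at grip, torque about tcp 5.46383042763723
tool tilt -0.028825380535266665 grasp in base [ 0.0514 -0.0292  0.0958] torque y 0.1328235066331823
```

```bash
P(){ python3 plan.py $1 .0005 .0032 | grep -E "F plate|tcp|tilt"; }
python3 -m inch '{"slide":[[0,0,0.0005],[0,0,0],[0,0,0]],"rot":[[0,0,0],[0,0,0],[0,0,0]]}'>/dev/null; P -.0285
```

```text
F plate axes(x,y,z) [-1.0671 -1.2613  7.1149] gap 0.01544564320699871 grip 39.99840795993805
equiv up force at grip, torque about tcp 6.785566556536503
tool tilt -0.028701938321492194 grasp in base [ 0.0515 -0.0292  0.0954] torque y 0.2851807319424667
```

Run:
```python
from h import *
p=viewer.snapshot("wrist");q=viewer.snapshot("scene")
for ce,st in orange(p,amin=60)[0]: print(ce,st)
a=np.zeros((400,800,3),np.uint8)
a[:,:400]=cv2.resize(p[120:320,220:420],(400,400));a[:,400:]=cv2.resize(q[150:250,250:350],(400,400))
cv2.imwrite("pics/m4.png",a[:,:,::-1])
```

```text
[495.7176 229.5548] [ 472  200   51   55 2089]
[322.     242.9589] [ 308  218   29   50 1364]
```

View pics/m4.png

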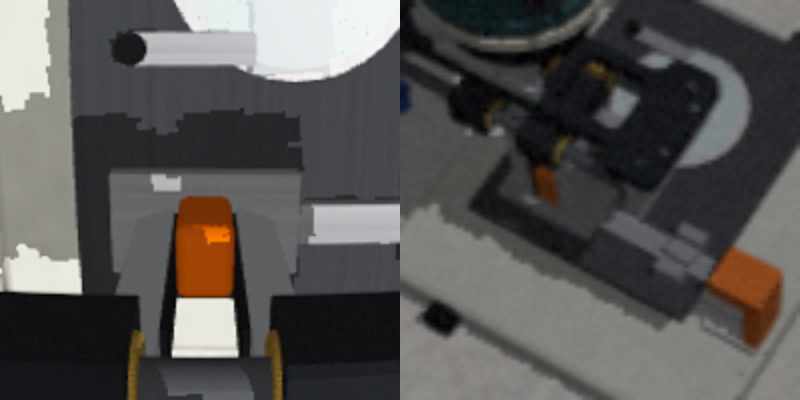

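The grip has not slipped: the block shows at the same pixels as before. The plate looks level, with the tongue end beside the keeper jaw. I'll press on.

```bash
P(){ python3 plan.py $1 .0005 .0032 | grep -E "F plate|tcp|tilt"; }
python3 -m inch '{"slide":[[0,0,0.0005],[0,0,0],[0,0,0]],"rot":[[0,0,0],[0,0,0],[0,0,0]]}'>/dev/null; P -.0285
```

```text
F plate axes(x,y,z) [0.2146 0.0601 7.4317] gap 0.01581255584182615 grip 39.99870300292969
equiv up force at grip, torque about tcp 5.181682876381226
tool tilt -0.028630260073093314 grasp in base [ 0.0515 -0.0292  0.095 ] torque y 0.3065964408741019
```

```bash
P(){ python3 plan.py $1 .0005 .0032 | grep -E "F plate|tcp|tilt"; }
python3 -m inch '{"slide":[[0,0,0.0005],[0,0,0],[0,0,0]],"rot":[[0,0,0],[0,0,0],[0,0,0]]}'>/dev/null; P -.0285
```

```text
F plate axes(x,y,z) [-0.3459 -0.9777  8.4504] gap 0.015769813690960033 grip 39.99892294406891
equiv up force at grip, torque about tcp 6.682123710883468
tool tilt -0.028508227639282093 grasp in base [ 0.0515 -0.0292  0.0945] torque y 0.3534645323090409
```

```bash
P(){ python3 plan.py $1 .0005 .0032 | grep -E "F plate|tcp|tilt"; }
python3 -m inch '{"slide":[[-0.0018,0,0],[-0.0008,0,0.0006],[0,0,0],[0,0,0]],"rot":[[0,0.01,0],[0,0.0035,0],[0,0,0],[0,0,0]]}'>/dev/null; P -.042
```

```text
F plate axes(x,y,z) [-1.4606 -1.2935 11.1741] gap 0.016055346398989208 grip 39.99987781047821
equiv up force at grip, torque about tcp 10.821717992983388
tool tilt -0.04166482906556928 grasp in base [ 0.0518 -0.0292  0.0942] torque y 0.3747706755501488
```

```bash
P(){ python3 plan.py $1 .0005 .0032 | grep -E "F plate|tcp|tilt"; }
python3 -m inch '{"slide":[[-0.0008,0,0.0006],[0,0,0],[0,0,0]],"rot":[[0,0.0035,0],[0,0,0],[0,0,0]]}'>/dev/null; P -.0455
```

```text
F plate axes(x,y,z) [-6.039  -1.396  19.6801] gap 0.015825737366723155 grip 40.00254929065704
equiv up force at grip, torque about tcp 20.034985510083285
tool tilt -0.04512719884716849 grasp in base [ 0.0519 -0.0292  0.0941] torque y 1.2631564595977154
```

Contact is felt: force rose from 6 to 20 N with the height no longer changing, so about 14 N is on the pad. Next I'll slide the bolt toward the keeper.

```bash
P(){ python3 plan.py $1 .0005 .0032 | grep -E "F plate|tcp|tilt"; }
python3 -m inch '{"slide":[[0.0002,0.002,0],[0,0.002,0],[0,0.002,0],[0,0.002,0],[0,0,0]],"rot":[[0,0,0],[0,0,0],[0,0,0],[0,0,0],[0,0,0]]}'>/dev/null; P -.0455
```

```text
F plate axes(x,y,z) [-3.7265 -0.2894 18.8146] gap 0.015548370654251225 grip 40.00223994255066
equiv up force at grip, torque about tcp 18.38224572061275
tool tilt -0.044606416224594575 grasp in base [ 0.052  -0.0209  0.0941] torque y 0.8813986041973164
```

```bash
P(){ python3 plan.py $1 .0005 .0032 | grep -E "F plate|tcp|tilt"; }
python3 -m inch '{"slide":[[0,0.001,0],[0,0.001,0],[0,0.001,0],[0,0.001,0],[0,0,0]],"rot":[[0,0,0],[0,0,0],[0,0,0],[0,0,0],[0,0,0]]}'>/dev/null; P -.0455
```

```text
F plate axes(x,y,z) [-3.8713 -0.7384 18.0814] gap 0.01598740803007448 grip 40.00213980674744
equiv up force at grip, torque about tcp 18.274503685214164
tool tilt -0.04464824077555727 grasp in base [ 0.052  -0.0171  0.0941] torque y 0.8159130780969202
```

```bash
P(){ python3 plan.py $1 .0005 .0032 | grep -E "F plate|tcp|tilt"; }
python3 -m inch '{"slide":[[0,0.0015,0],[0,0.0015,0],[0,0.0015,0],[0,0.0015,0],[0,0.0015,0],[0,0.0015,0],[0,0,0]],"rot":[[0,0,0],[0,0,0],[0,0,0],[0,0,0],[0,0,0],[0,0,0],[0,0,0]]}'>/dev/null; P -.0455
```

```text
F plate axes(x,y,z) [-4.0662 -0.0867 17.313 ] gap 0.016101950569229292 grip 40.002188086509705
equiv up force at grip, torque about tcp 18.621520804114475
tool tilt -0.044575777485204277 grasp in base [ 0.052  -0.008   0.0941] torque y 0.6851632384705143
```

```bash
P(){ python3 plan.py $1 .0005 .0032 | grep -E "F plate|tcp|tilt"; }
python3 -m inch '{"slide":[[0,0.001,0],[0,0.001,0],[0,0,0]],"rot":[[0,0,0],[0,0,0],[0,0,0]]}'>/dev/null; P -.0455
```

```text
F plate axes(x,y,z) [-4.8237 -3.4469 18.3161] gap 0.015668850400975588 grip 40.00191271305084
equiv up force at grip, torque about tcp 20.27534209169214
tool tilt -0.044585740177511775 grasp in base [ 0.052  -0.0068  0.0941] torque y 0.7494856463152317
```

```bash
P(){ python3 plan.py $1 .0005 .0032 | grep -E "F plate|tcp|tilt"; }
python3 -m inch '{"slide":[[0,0.0006,0],[0,0,0]],"rot":[[0,0,0],[0,0,0]]}'>/dev/null; P -.0455
python3 -m inch '{"slide":[[0,0.0005,0],[0,0,0],[0,0,0]],"rot":[[0,0,0],[0,0,0],[0,0,0]]}'>/dev/null; P -.0455
```

```text
F plate axes(x,y,z) [-4.5086 -5.893  19.2515] gap 0.015426786256770478 grip 40.002171993255615
equiv up force at grip, torque about tcp 20.384737966609354
tool tilt -0.04467836513676872 grasp in base [ 0.052  -0.0067  0.0941] torque y 0.8096938764260544
F plate axes(x,y,z) [-4.0236 -8.4901 19.5264] gap 0.015463909949346129 grip 40.0025600194931
equiv up force at grip, torque about tcp 19.814413119035084
tool tilt -0.04461197037048202 grasp in base [ 0.0521 -0.0067  0.0941] torque y 0.8363677505200502
```

The bolt hits a firm stop: 8 N with no movement, after 22.5 mm of travel. That is well past the jaw face, so it is home. I'll unload y, ease off the downward force and check that the keeper holds.

```bash
P(){ python3 plan.py $1 .0005 .0032 | grep -E "F plate|tcp|tilt"; }
python3 -m inch '{"slide":[[0,-0.0010,0],[0,0,-0.0006],[0,0,-0.0006],[0,0,0],[0,0,0]],"rot":[[0,0,0],[0,-0.003,0],[0,-0.003,0],[0,0,0],[0,0,0]]}'>/dev/null; P -.0395
python3 -m inch '{"slide":[[0.0008,0,-0.0007],[0.0008,0,-0.0007],[0,0,-0.0005],[0,0,0],[0,0,0]],"rot":[[0,-0.003,0],[0,-0.003,0],[0,0,0],[0,0,0],[0,0,0]]}'>/dev/null; P -.0335
```

```text
F plate axes(x,y,z) [-5.5182 -3.2213 10.0079] gap 0.015295808091940402 grip 39.998701214790344
equiv up force at grip, torque about tcp 9.363350985869138
tool tilt -0.0412452701076704 grasp in base [ 0.052  -0.0068  0.0942] torque y 1.3035842176060353
F plate axes(x,y,z) [-4.0981 -3.4882  3.8601] gap 0.015467440850485029 grip 39.99741554260254
equiv up force at grip, torque about tcp 5.489956838283561
tool tilt -0.034743518749134394 grasp in base [ 0.0517 -0.0068  0.0959] torque y 0.6401057417585055
```

```bash
P(){ python3 plan.py $1 .0005 .0032 | grep -E "F plate|tcp|tilt"; }
python3 -m inch '{"slide":[[0.0005,0,-0.0006],[0,0,-0.0004],[0,0,0],[0,0,0]],"rot":[[0,-0.003,0],[0,0,0],[0,0,0],[0,0,0]]}'>/dev/null; P -.0305
```

```text
F plate axes(x,y,z) [-2.4311 -5.8093 -4.8174] gap 0.015716853360732492 grip 40.01583516597748
equiv up force at grip, torque about tcp -3.9507293842857303
tool tilt -0.03226056148032263 grasp in base [ 0.0516 -0.0067  0.0964] torque y 0.38955414795422855
```

The keeper holds the plate against a slight upward pull. I'll release and withdraw.

```bash
python3 -m inch '{"slide":[[0,0,0],[0,0,0],[0,0,0],[0,0,0]],"rot":[[0,0,0],[0,0,0],[0,0,0],[0,0,0]]}' 0.23; python3 -m inch '{"slide":[[0,0,-0.005],[0,0,-0.01],[0,0,-0.015],[0,0,-0.02],[0,0,-0.025],[0,0,-0.025],[0,0,-0.02],[0,0,0],[0,0,0]],"rot":[[0,0,0],[0,0,0],[0,0,0],[0,0,0],[0,0,0],[0,0,0],[0,0,0],[0,0,0],[0,0,0]]}'
python3 - <<'E'
from h import *
p=viewer.snapshot("wrist");q=viewer.snapshot("scene")
a=np.zeros((400,800,3),np.uint8)
a[:,:400]=cv2.resize(p[80:280,220:420],(400,400));a[:,400:]=cv2.resize(q[140:260,250:370],(400,400))
cv2.imwrite("pics/m5.png",a[:,:,::-1])
E
```

```text
t: 21.28
position: [0.6144, 0.0118, 0.2772]
orientation: [[-0.992, 0.126, -0.03], [0.126, 0.992, 0.004], [0.03, 0.0, -1.0]]
force: [0.8, 0.5, 0.6]
finger_gap: 0.0361
grip_force: 0.0
t: 22.4
position: [0.6177, 0.0112, 0.3968]
orientation: [[-0.992, 0.126, -0.03], [0.126, 0.992, 0.004], [0.031, -0.0, -1.0]]
force: [-0.3, 0.6, 0.5]
finger_gap: 0.0361
grip_force: 0.0
```

View pics/m5.png

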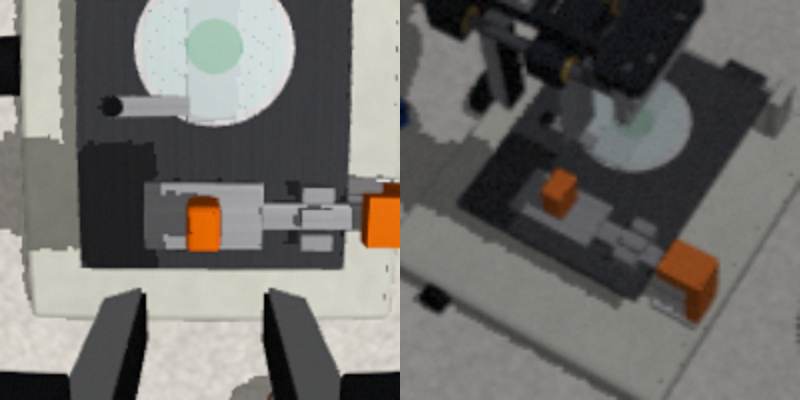

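The plate stays level by itself, with the tongue under the keeper. The grip sits at column 204 against the plate centre at 212.5, about −4.4 mm, which puts the slide at about 25 mm (fully home). Nothing else was disturbed, so I'm handing in.

```bash
python3 -c "
from workcell import r
print(r.job_done())"
```

```text
the job is handed in; nothing more can be done
None
```

The job is handed in at about 22.5 s: the plate was pressed onto its rest with about 14 N, the bolt is fully home under the keeper, and the plate stays level by itself with the arm clear.

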